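# Stack spacer rings on the sprung-ball arbor

## Robot

A 7-joint arm with a two-finger parallel gripper is mounted at the origin on the work surface. World frame = base frame: x ahead of the robot, y to its left, z up, the work surface at z = 0. Lengths are in m, angles in rad, forces in N, time in s.
With the tool pointing down it reaches from about 0.4 to 0.9 m from the base axis. Payload 5.6 kg.
Tool frame: the origin (TCP) lies on the mounting face of the last link; the fingertips stand 190 mm ahead of it and the grasp point (between the pads) lies 171 mm ahead of it; z points along the fingers, y is the line along which they close (so a half turn about z gives the same grasp; the last joint's range is limited). The gripper opens to 92 mm and grips with 3 to 60 N. Pads are 20 mm wide; open, the fingers measure 128 mm over their backs; the gripper's body (75 mm by 189 mm) begins 69 mm behind the grasp point.
Start: joints at [1.108, 0.468, -0.012, 1.603, 0.006, 1.071, -0.056], TCP at [0.265, -0.594, 0.405] pointing down, gripper open.
Joint ranges: [-2.53, 2.53], [-0.31, 2.02], [-1.57, 1.55], [0.28, 2.44], [-1.29, 4.43], [0.15, 1.84], [-2.92, 2.92]. Speed limits (rad/s): [2.57, 2.57, 3.14, 3.14, 3.14, 3.14, 3.14].

## Interface

Orientations are given as a unit quaternion [x, y, z, w].
In Python, from cell import manip, vision gives the robot as it stands.
- The arm moves only by the shell command python3 -m creep 'ROWS'. ROWS is JSON, one flat list of numbers, 7 for each row, row after row: the turn, a rotation vector about the world's x, y, z in rad, then the shift along the world's x, y, z in cm, then the closure, from 0 (fully open) to 1 (shut). A call has 1 to 20 rows; each row is the pose to reach, as a shift and turn from the pose commanded when the call began; what a row does not reach only later rows make up. A row lasts 1/10 s, in which the tool goes at most 50 mm and 8.59 degrees, less where a joint would pass 70% of its speed; a pose out of reach is approached as far as the arm can. A call with a gripper value outside its range is refused whole. The fingers move at their own pace and stop on an object; the grip force is fixed at half the most. Time passes only in rows, so rows that repeat a pose let the fingers close. It gives the time, the measured TCP pose, the force, the opening and the grip force at its end, in the units of the state.
- manip.observe(): the state, without advancing time (a new reading comes with each control period).
- vision.get_image(name): name is "scene" or "side" or "wrist"; returns the picture (400x640x3 uint8, blue, green, red); there is no depth.
- vision.camera_params(name): a dict with "camera_matrix" (3x3 intrinsics, pixels), "view" (4x4, takes a point from world to camera coordinates). Camera axes: x right, y down, z forward; pixel columns grow to the right and rows downward; lengths in m; the calibration is good to about 2 mm. The wrist camera is an equidistant fisheye: a pixel r from the principal point sees the ray r / f radians off the axis. A picture is of the moment at which its call begins: read the wrist's pose just before it. camera_params takes no time and is no camera call; for the wrist camera it gives the pose at the moment of the call.
- manip.finish_job(): hands the job in; it is judged then, once.
The state is a dict: "time": time; "q": joint angles; "joint_vel": joint speeds; "joint_efforts": joint torques, N m; "tcp_pos": TCP position; "eef_rot": TCP orientation; "ft_force": force on the tool from outside, world axes, zero at the start; "ft_torque": the same for the moment, N m; "width": finger opening in m; "grip_force": force on a finger pad.
Only numpy, scipy, OpenCV 4.12 (cv2) and the standard library are available. Lean on these libraries where they do the work, as an engineer would, in place of code of your own. Each camera call takes 0.05 s, during which the arm holds its last target. There are 200 camera calls.

## Task

Thread the three spacer rings onto the sprung-ball arbor, ready for measuring under the camera: the largest at the bottom, then the middle one, then the smallest on top, in that order, so that every rim shows from above. The arbor was left off-centre and at some unknown height on its centring stage, so find it and its seat by feel, and press each ring down past the sprung balls until it is fully home and flat, without ever loading the arbor itself with more than 30 N, sideways or down. Let go of everything at the end and leave the other gauges on the bench where they are.

Things in the scene. Friction and masses are not known exactly. Their poses are not given: they have to be found in the camera images.
- ring_large_c (a point): largest ring, goes on first, down to the arbor's shoulder: flat plain aluminium spacer ring, 14 mm thick, through bore 28 mm, outer diameter 60 mm, 83 g; starts lying flat on the bench. This point is its centre, half-way up (7 mm above its underside); z is its axis
- ring_middle_c (a point): middle ring, goes on second, down to the largest: flat plain aluminium spacer ring, 14 mm thick, through bore 28 mm, outer diameter 50 mm, 51 g; starts lying flat on the bench. This point is its centre, half-way up (7 mm above its underside); z is its axis
- ring_small_c (a point): smallest ring, goes on last, down to the middle one: flat plain aluminium spacer ring, 14 mm thick, through bore 28 mm, outer diameter 40 mm, 24 g; starts lying flat on the bench. This point is its centre, half-way up (7 mm above its underside); z is its axis
- stage: XYZ centring stage, fixed; origin under the centre of its black 120 mm square base, z up. Its plates (top face 41 mm up) carry the arbor and are set by screws sticking out of its +x and -y sides to 100 mm from the centre. As last set, the arbor's axis is up to 5.5 mm off centre in the stage's x and up to 5.5 mm in its y, and its seat is 58 to 68 mm above the bench: not measured, constant, does not give
- stage_centre (a point): fixed point 58 mm above the middle of the base (not on the arbor's axis), level with the lowest setting of the seat. The upright steel arbor, measured up from its seat (top of arbor_shoulder, a 36 mm dia, 25 mm long column): arbor_core, 26 mm dia to 44 mm (1 mm clearance all round in a ring), its nose tapering to 12 mm dia at 57 mm. A ring lowered off-centre bears on the nose's flank, which pushes it towards the axis
- arbor_balls (a point): fixed point 21 mm above stage_centre. The arbor has three rows (7, 21, 35 mm above its seat) of three sprung 10 mm balls that stand out 1.8 mm from its core. A ring must be pushed past each: a click of about 5 to 12 N when its underside is 38, 24, 10 mm above the seat, 2 to 7 N of drag between; its weight does not carry it down. When it is home the force goes on rising
- vblock: bystander, leave alone: dark steel V-block 60 x 45 x 40 mm, 0.7 kg; origin under its centre
- gauge_block: bystander, leave alone: steel gauge block 35 x 20 x 9 mm lying flat; origin under its centre
- loupe: bystander, leave alone: black waisted eye loupe 36 mm dia, 38 mm high, upright; origin under its centre
- plug_gauge: bystander, leave alone: plug gauge lying along its x, 110 mm long, 11 mm square handle; origin under its centre
- caliper: bystander, leave alone: digital caliper lying along its x, 240 mm long, 14 mm high; origin under its centre
Things that resemble listed ones, but are neither listed nor needed, are in the scene too. What is shaped like the part that bears ring_middle_c but green or red is not meant.

How it is judged:
By the outcome, as a careful person would: the job done as asked, in the order asked, and still so for the second after the job is handed in, with the robot touching nothing.
It also fails if it takes over 72 s, if anything falls off the work surface, if the arm or the gripper's body presses on something with over 40 N, if the wrist force passes 120 N, or if a joint passes its speed limit or range.

## Working session

There is one attempt and no reset: what is moved stays moved. The work goes in short steps, Python scripts to look and compute and a shell command to move; the robot and the scene stay as the last step left them, time stands still between calls to the robot, and variables do not carry over. Pictures are saved under pics/ and viewed, at most 10 in all, crops included, and the job is handed in when it is done.

```bash
ls; mkdir -p pics
python3 - <<'E'
from cell import manip, vision
import cv2
s=manip.observe(); print(s)
for n in ("scene","side","wrist"):
    cv2.imwrite(f"pics/{n}0.png",vision.get_image(n)); p=vision.camera_params(n); print(n,p)
E
```

```text
pics
{'time': 0.0, 'q': array([ 1.10801291,  0.46834185, -0.01159298,  1.60357266,  0.00599455,
        1.07140121, -0.05631907]), 'joint_vel': array([-0.00109943, -0.00058301,  0.00188178, -0.00011263,  0.00083523,
       -0.00086738,  0.00078602]), 'joint_efforts': array([-1.25266692e-03, -5.20570385e+01, -1.27694401e-02, -2.43754131e+01,
       -5.65492816e-02,  1.72548444e-02,  1.82542149e-04]), 'tcp_pos': array([ 0.26477324, -0.59337096,  0.40378408]), 'eef_rot': array([ 9.78063000e-01,  2.08307598e-01, -2.33898450e-04, -8.11297224e-04]), 'ft_force': array([ 0.57939727, -0.7221434 , -0.22764502]), 'ft_torque': array([-0.00013494,  0.03768472, -0.0072005 ]), 'grip_force': 0.0, 'width': 0.09194082285189674}
scene {'camera_matrix': array([[379.12634148,   0.        , 318.78270116],
       [  0.        , 379.12634148, 195.13621386],
       [  0.        ,   0.        ,   1.        ]]), 'view': array([[ 0.57506136,  0.81789722, -0.01866978, -0.33046666],
       [ 0.6151668 , -0.44734105, -0.64919627, -0.27757541],
       [-0.53932758,  0.36184267, -0.76039177,  1.13779547],
       [ 0
[... 217 characters left out ...]
.        ]]), 'view': array([[-0.99765728, -0.068258  ,  0.00456114,  0.53273409],
       [-0.04962296,  0.67616874, -0.73507374,  0.07631427],
       [ 0.04709056, -0.733578  , -0.67797183,  0.71525462],
       [ 0.        ,  0.        ,  0.        ,  1.        ]])}
wrist {'camera_matrix': array([[309.70691629,   0.        , 320.73721935],
       [  0.        , 309.70691629, 203.25962878],
       [  0.        ,   0.        ,   1.        ]]), 'view': array([[ 0.40789705, -0.91302614, -0.00180902, -0.65034297],
       [-0.87660165, -0.39217683,  0.27886714, -0.03239296],
       [-0.25532244, -0.11216329, -0.96032799,  0.3936121 ],
       [ 0.        ,  0.        ,  0.        ,  1.        ]])}
```

View pics/scene0.png

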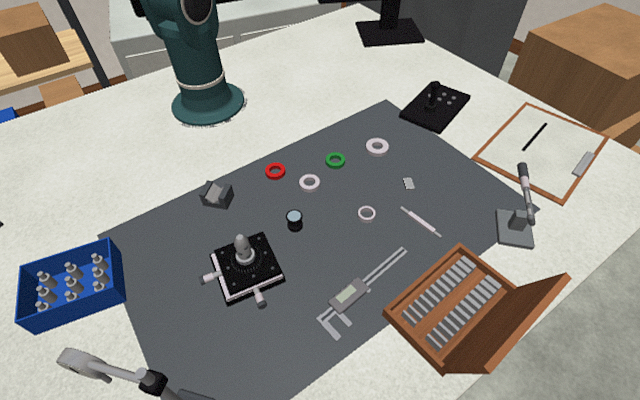

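View pics/side0.png

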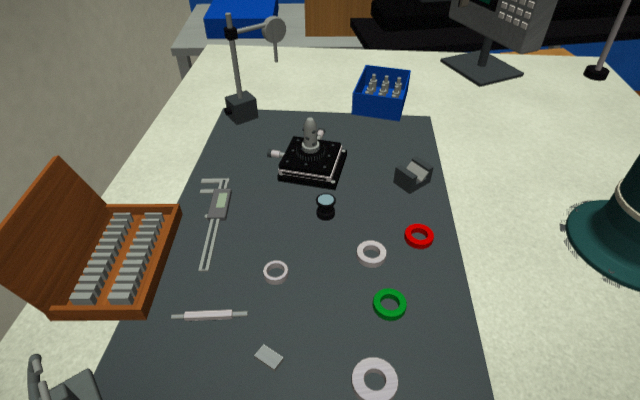

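Scene picture: candidates are white rings at (377,146), (309,182) and (367,213), a green ring at (335,159), a red ring at (275,170) and the arbor on its stage at (246,262). By size the large, middle and small rings should be the white ones, in that order. Side picture: the same rings appear at (375,379), (372,253) and (276,272), with the arbor at (311,135).

```bash
cat > h.py <<'E'
import numpy as np, cv2
from cell import manip, vision
def ray(n,uv,p=None):
    p=p or vision.camera_params(n); K=p["camera_matrix"];V=p["view"];R=V[:3,:3];c=-R.T@V[:3,3]
    a=np.array([(uv[0]-K[0,2])/K[0,0],(uv[1]-K[1,2])/K[1,1]])
    if n=="wrist":
        r=np.linalg.norm(a); d=np.array([*(a/r*np.sin(r)),np.cos(r)]) if r>0 else np.array([0,0,1.])
    else: d=np.array([*a,1]); d/=np.linalg.norm(d)
    return c,R.T@d
def onz(n,uv,z,p=None):
    c,d=ray(n,uv,p); return (c+d*(z-c[2])/d[2])[:2]
def proj(n,X,p=None):
    p=p or vision.camera_params(n);K=p["camera_matrix"];v=p["view"][:3,:3]@X+p["view"][:3,3]
    if n=="wrist":
        th=np.arctan2(np.hypot(v[0],v[1]),v[2]);a=v[:2]/np.hypot(v[0],v[1])*th
    else: a=v[:2]/v[2]
    return a*K[0,0]+K[:2,2]
def ringfit(n,im,uv,z=.014,p=None,half=28,thr=110):
    """outer contour of the bright blob near uv -> circle on plane z"""
    u,v=map(int,uv);v0=max(v-half,0);u0=max(u-half,0);c=im[v0:v+half,u0:u+half].min(axis=2)
    m=(c>thr).astype(np.uint8)
    cs,_=cv2.findContours(m,cv2.RETR_EXTERNAL,cv2.CHAIN_APPROX_NONE)
    k=max(cs,key=cv2.contourArea)[:,0]+[u0,v0]
    w=np.array([onz(n,q,z,p) for q in k])
    (e,ax,an)=cv2.fitEllipse((w*1e4).astype(np.float32))
    return np.array(e)/1e4,np.array(ax)/1e4,k
E
python3 - <<'E'
from h import *
S=cv2.imread("pics/scene0.png");D=cv2.imread("pics/side0.png")
for nm,a,b in (("L",(377,146),(375,379)),("M",(309,182),(372,253)),("S",(367,213),(276,272))):
    for n,im,uv in (("scene",S,a),("side",D,b)):
        e,ax,k=ringfit(n,im,uv); print(nm,n,e.round(4),ax.round(4),len(k))
print("nose",onz("scene",(242,236),.12),onz("side",(311,119),.12))
print("base corners",[onz("scene",q,.005).round(3) for q in((211,243),(263,233),(284,272),(222,300))])
a=cv2.resize(S[130:310,190:430],(800,600),interpolation=cv2.INTER_CUBIC); cv2.imwrite("pics/crop1.png",a)
E
```

```text
L scene [0.4544 0.2688] [0.0565 0.0683] 62
L side [0.4504 0.2703] [0.0563 0.0585] 130
M scene [0.4549 0.0561] [0.0475 0.0557] 59
M side [0.4512 0.0578] [0.048  0.0492] 74
S scene [0.6073 0.1063] [0.0377 0.0455] 49
S side [0.604  0.1074] [0.038  0.0392] 62
nose [ 0.57592438 -0.16554537] [ 0.57046202 -0.1721604 ]
base corners [array([ 0.471, -0.207]), array([ 0.514, -0.104]), array([ 0.621, -0.117]), array([ 0.603, -0.244])]
```

View pics/crop1.png

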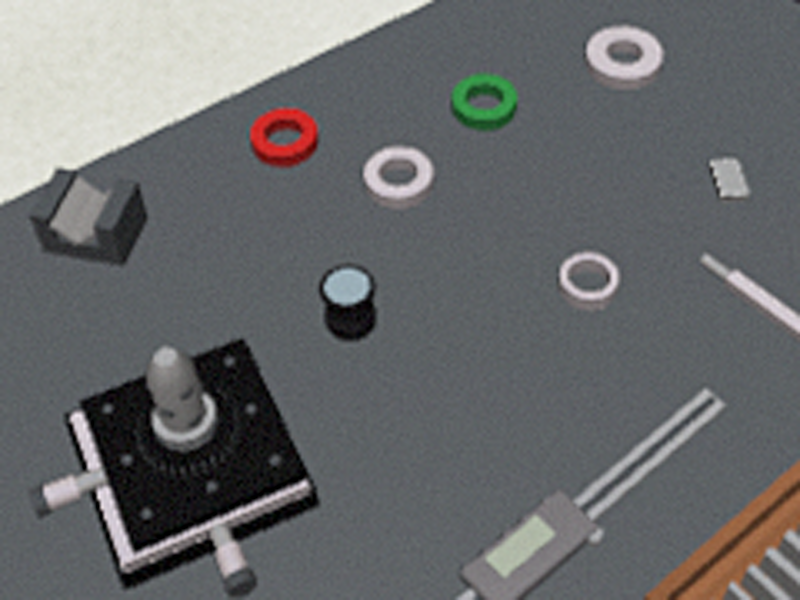

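The crop confirms three plain white rings of falling size (large top right, middle centre, small right), with red and green decoys. The arbor stands on the stage at lower left with a bright shoulder.

Run:
```python
from h import *
for nm,a,b,z in (("red",(275,170),(419,236),.014),("green",(335,159),(390,303),.014),("loupe",(294,215),(326,201),.036),("vblock",(216,193),(413,174),.02),("standbase",(152,380),(240,105),.03),("gauge",(408,183),(268,357),.009),("plug",(421,221),(210,315),.01),("caliper",(352,287),(218,205),.014),("bluebox",(72,285),(382,92),.03)):
    print(nm,onz("scene",a,z).round(3),onz("side",b,z).round(3))
# triangulate stand lens & nose tip
for nm,a,b in (("lens",(90,362),(275,30)),("nose",(242,236),(311,119))):
    c1,d1=ray("scene",a);c2,d2=ray("side",b);A=np.stack([d1,-d2],1);t=np.linalg.lstsq(A,c2-c1,rcond=None)[0]
    print(nm,(c1+d1*t[0]).round(3),(c2+d2*t[1]).round(3))
```

```text
red [0.373 0.011] [0.369 0.018]
green [0.429 0.152] [0.425 0.156]
loupe [ 0.533 -0.035] [ 0.532 -0.035]
vblock [ 0.362 -0.141] [ 0.365 -0.145]
standbase [ 0.676 -0.397] [ 0.763 -0.369]
gauge [0.593 0.246] [0.592 0.249]
plug [0.692 0.19 ] [0.686 0.193]
caliper [ 0.729 -0.03 ] [ 0.732 -0.033]
bluebox [ 0.422 -0.465] [ 0.417 -0.461]
lens [ 0.681 -0.422  0.186] [ 0.674 -0.426  0.191]
nose [ 0.575 -0.165  0.119] [ 0.57  -0.168  0.123]
```

```bash
python3 -m creep '[0,0,0,23,44,0,0, 0,0,0,23,44,0,0, 0,0,0,23,44,0,0, 0,0,0,23,44,0,0, 0,0,0,23,44,0,0, 0,0,0,23,44,0,0, 0,0,0,23,44,0,0, 0,0,0,23,44,0,0, 0,0,0,23,44,0,0, 0,0,0,23,44,0,0, 0,0,0,18.6,86.3,-7.4,0, 0,0,0,18.6,86.3,-7.4,0, 0,0,0,18.6,86.3,-7.4,0, 0,0,0,18.6,86.3,-7.4,0, 0,0,0,18.6,86.3,-7.4,0, 0,0,0,18.6,86.3,-7.4,0, 0,0,0,18.6,86.3,-7.4,0, 0,0,0,18.6,86.3,-7.4,0, 0,0,0,18.6,86.3,-7.4,0, 0,0,0,18.6,86.3,-7.4,0]'
cat > look.py <<'E'
import sys
from h import *
s=manip.observe();p=vision.camera_params("wrist");im=vision.get_image("wrist");cv2.imwrite("pics/"+sys.argv[1]+".png",im)
print(s["time"],s["tcp_pos"].round(4),s["eef_rot"].round(4),s["ft_force"].round(2))
for a in sys.argv[2:]:
    x,y,z=map(float,a.split(","));uv=proj("wrist",np.array([x,y,z]),p)
    try:
        e,ax,k=ringfit("wrist",im,uv,z,p,70,120);print(a,uv.round(),e.round(4),ax.round(4),len(k))
    except Exception as ex: print(a,uv,ex)
E
python3 look.py w1 .451,.270,.014
```

```text
time: 2.15
tcp_pos: [0.449, 0.2741, 0.33]
eef_rot: [0.977, 0.212, -0.001, -0.001]
ft_force: [-1.0, 0.3, -0.0]
width: 0.0921
grip_force: 0.0
2.15 [0.449  0.2741 0.33  ] [ 9.772e-01  2.121e-01 -7.000e-04 -1.300e-03] [-0.98  0.29 -0.05]
.451,.270,.014 [325. 196.] [0.4517 0.2719] [0.0605 0.0607] 172
```

```bash
python3 -m creep '[0,0,0,0.1,0.3,-7,0, 0,0,0,0.1,0.3,-7,0, 0,0,0,0.1,0.3,-7,0, 0,0,0,0.1,0.3,-7,0, 0,0,0,0.1,0.3,-7,0]'
python3 look.py w2 .4517,.2719,.014
```

```text
time: 2.7
tcp_pos: [0.4527, 0.2721, 0.2622]
eef_rot: [0.978, 0.208, 0.001, -0.0]
ft_force: [-0.4, -0.5, 0.6]
width: 0.0918
grip_force: 0.0
2.7 [0.4527 0.2721 0.2622] [ 9.782e-01  2.078e-01  1.200e-03 -2.000e-04] [-0.42 -0.54  0.58]
.4517,.2719,.014 [319. 220.] [0.4516 0.2719] [0.0603 0.0604] 212
```

```bash
python3 -m creep '[0,0,0,0,0,-4,0, 0,0,0,0,0,-6.8,0, 0,0,0,0,0,-6.8,0, 0,0,0,0,0,-6.8,1, 0,0,0,0,0,-6.8,1, 0,0,0,0,0,-6.8,1, 0,0,0,0,0,-6.8,1, 0,0,0,0,0,-6.8,1, 0,0,0,0,0,-6.8,1]'
```

```text
time: 3.65
tcp_pos: [0.4521, 0.2725, 0.1933]
eef_rot: [0.978, 0.208, 0.0, 0.0]
ft_force: [0.1, -1.0, 6.4]
width: 0.0589
grip_force: 30.0
```

```bash
python3 -m creep '[0,0,0,0,0,5,1, 0,0,0,0,0,10,1, 0,0,0,0,0,15,1, 0,0,0,1,-4,16.7,1, 0,0,0,4.7,-47.2,16.7,1, 0,0,0,4.7,-47.2,16.7,1, 0,0,0,4.7,-47.2,16.7,1, 0,0,0,4.7,-47.2,16.7,1, 0,0,0,4.7,-47.2,16.7,1, 0,0,0,4.7,-47.2,16.7,1, 0,0,0,4.7,-47.2,16.7,1, 0,0,0,4.7,-47.2,16.7,1, 0,0,0,4.7,-47.2,16.7,1, 0,0,0,4.7,-47.2,16.7,1, 0,0,0,4.7,-47.2,16.7,1, 0,0,0,4.7,-47.2,16.7,1]'
python3 look.py w3 .572,-.167,.12
python3 - <<'E'
import cv2
from h import *
for n in("scene","side"): cv2.imwrite(f"pics/{n}1.png",vision.get_image(n))
print(vision.camera_params("wrist")["view"].tolist())
E
```

```text
time: 5.25
tcp_pos: [0.4989, -0.1981, 0.3594]
eef_rot: [0.978, 0.209, -0.0, -0.001]
ft_force: [0.5, 0.1, 0.2]
width: 0.0589
grip_force: 30.0
5.25 [ 0.4989 -0.1981  0.3594] [ 9.778e-01  2.093e-01 -2.000e-04 -5.000e-04] [0.52 0.09 0.17]
.572,-.167,.12 [322. 115.] [ 0.56   -0.2139] [0.0204 0.0537] 369
[[0.4102112502783936, -0.9119902152674162, -0.0007598694171634133, -0.38635732546680907], [-0.875774099950106, -0.39415351519386693, 0.27868034074347847, 0.33957811391053333], [-0.25445324914730477, -0.11365233704949503, -0.9603836162084239, 0.4545836162407064], [0.0, 0.0, 0.0, 1.0]]
```

View pics/w3.png

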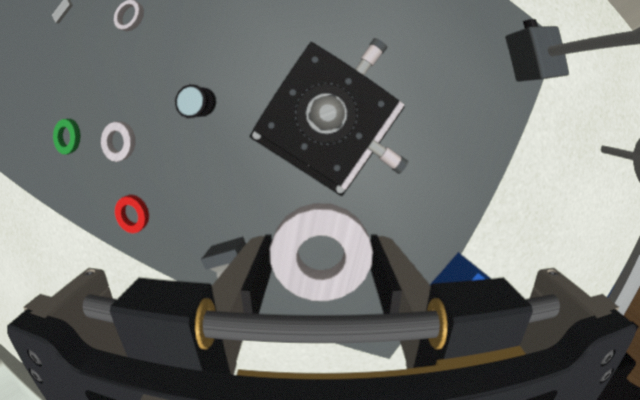

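Wrist view: the ring is held squarely at (321,253), and the arbor is seen from almost overhead with shoulder and nose at about (327,113).

Run:
```python
from h import *
V=np.array([[0.4102112502783936, -0.9119902152674162, -0.0007598694171634133, -0.38635732546680907], [-0.875774099950106, -0.39415351519386693, 0.27868034074347847, 0.33957811391053333], [-0.25445324914730477, -0.11365233704949503, -0.9603836162084239, 0.4545836162407064], [0.0, 0.0, 0.0, 1.0]])
p=dict(vision.camera_params("wrist"));p["view"]=V
im=cv2.imread("pics/w3.png");print("cam",(-V[:3,:3].T@V[:3,3]).round(4))
for z in(.058,.063,.068):
  for t in(70,90): e,ax,k=ringfit("wrist",im,(327,113),z,p,24,t);print(z,t,e.round(4),ax.round(4),len(k))
for z in (.115,.12,.125):print("nose",[onz("wrist",q,z,p).round(4) for q in((328,111),(327,113))])
for t in(120,140): e,ax,k=ringfit("wrist",im,(321,253),.1804,p,56,t);print("ring",e.round(4),ax.round(4))
cv2.imwrite("pics/crop2.png",cv2.resize(im[75:150,275:375],(800,600),interpolation=cv2.INTER_CUBIC))
```

```text
cam [ 0.5716 -0.1668  0.3416]
0.058 70 [ 0.5756 -0.17  ] [0.0372 0.0377] 117
0.058 90 [ 0.5756 -0.1694] [0.0351 0.0367] 140
0.063 70 [ 0.5755 -0.17  ] [0.0365 0.0371] 117
0.063 90 [ 0.5755 -0.1694] [0.0345 0.0361] 140
0.068 70 [ 0.5755 -0.1699] [0.0359 0.0364] 117
0.068 90 [ 0.5755 -0.1693] [0.0339 0.0354] 140
nose [array([ 0.5768, -0.17  ]), array([ 0.5752, -0.17  ])]
nose [array([ 0.5767, -0.17  ]), array([ 0.5751, -0.1699])]
nose [array([ 0.5766, -0.1699]), array([ 0.575 , -0.1698])]
ring [ 0.4987 -0.1995] [0.0594 0.0602]
ring [ 0.4988 -0.1994] [0.0589 0.0594]
```

View pics/crop2.png

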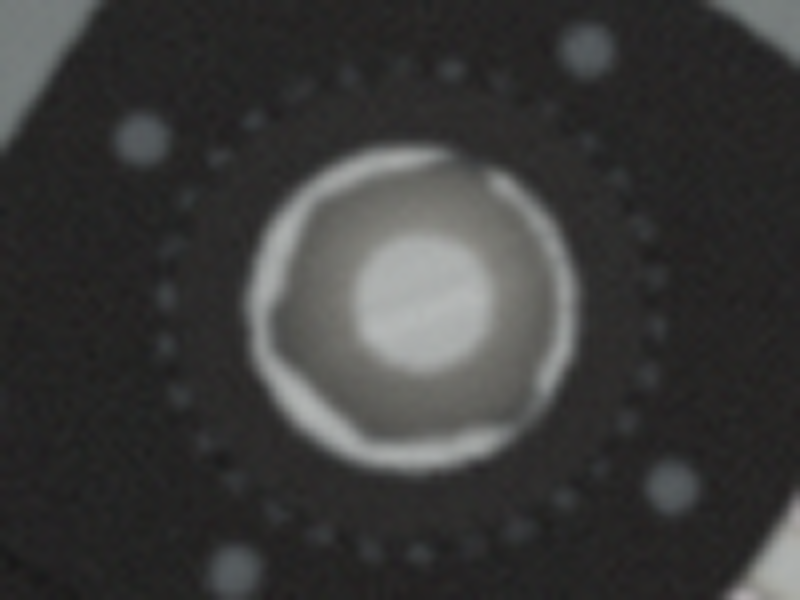

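The crop shows the shoulder circle centred at (413,307) and the nose disc at (424,304), so the axis is near (0.5755, -0.170).

```bash
python3 -m creep '[0,0,0,7.7,3,0,1, 0,0,0,7.7,3,0,1, 0,0,0,7.7,3,-3,1, 0,0,0,7.7,3,-4,1, 0,0,0,7.7,3,-4.5,1, 0,0,0,7.7,3,-5,1, 0,0,0,7.7,3,-5.4,1, 0,0,0,7.7,3,-5.4,1, 0,0,0,7.7,3,-5.4,1]'
```

```text
time: 6.3
tcp_pos: [0.5759, -0.1698, 0.3063]
eef_rot: [0.978, 0.208, 0.0, 0.0]
ft_force: [0.7, -0.2, -1.5]
width: 0.0592
grip_force: 30.0
```

```bash
python3 -m creep '[0,0,0,0,0,-0.2,1, 0,0,0,0,0,-0.4,1, 0,0,0,0,0,-0.5,1]'; python3 -m creep '[0,0,0,0,0,-0.2,1, 0,0,0,0,0,-0.4,1, 0,0,0,0,0,-0.4,1]'
```

```text
time: 6.6
tcp_pos: [0.5758, -0.1696, 0.3006]
eef_rot: [0.978, 0.208, -0.0, 0.0]
ft_force: [0.3, -0.8, -1.4]
width: 0.0587
grip_force: 30.0
time: 6.9
tcp_pos: [0.5758, -0.1696, 0.2963]
eef_rot: [0.978, 0.208, -0.0, -0.0]
ft_force: [0.8, -0.3, -0.2]
width: 0.0593
grip_force: 30.0
```

```bash
python3 -m creep '[0,0,0,0,0,-0.2,1, 0,0,0,0,0,-0.3,1, 0,0,0,0,0,-0.3,1]'
```

```text
time: 7.2
tcp_pos: [0.5759, -0.1694, 0.2936]
eef_rot: [0.978, 0.208, -0.0, -0.0]
ft_force: [-1.0, 1.0, 0.4]
width: 0.0585
grip_force: 30.0
```

```bash
python3 -m creep '[0,0,0,0,0,-0.1,1, 0,0,0,0,0,-0.2,1, 0,0,0,0,0,-0.2,1]'; python3 -m creep '[0,0,0,0,0,-0.1,1, 0,0,0,0,0,-0.2,1, 0,0,0,0,0,-0.2,1]'
```

```text
time: 7.5
tcp_pos: [0.5758, -0.1695, 0.2915]
eef_rot: [0.978, 0.208, -0.0, -0.0]
ft_force: [-1.2, 0.8, -0.1]
width: 0.0591
grip_force: 30.0
time: 7.8
tcp_pos: [0.5758, -0.1695, 0.2894]
eef_rot: [0.978, 0.208, -0.0, -0.0]
ft_force: [-0.8, 1.9, 0.3]
width: 0.0593
grip_force: 30.0
```

```bash
python3 -m creep '[0,0,0,0,0.02,-0.1,1, 0,0,0,0,0.02,-0.2,1, 0,0,0,0,0.02,-0.2,1]'; python3 -m creep '[0,0,0,0,0,-0.1,1, 0,0,0,0,0,-0.2,1, 0,0,0,0,0,-0.2,1]'
```

```text
time: 8.1
tcp_pos: [0.5758, -0.1694, 0.2874]
eef_rot: [0.978, 0.208, -0.0, 0.0]
ft_force: [-0.5, 0.7, -0.9]
width: 0.0594
grip_force: 30.0
time: 8.4
tcp_pos: [0.5758, -0.1694, 0.2855]
eef_rot: [0.978, 0.208, -0.0, -0.0]
ft_force: [-1.0, -0.1, 0.3]
width: 0.059
grip_force: 30.0
```

Run:
```python
from h import *
a=vision.get_image("side");b=vision.get_image("scene");np.save("pics/b.npy",b)
A=cv2.resize(a[70:220,240:400],(400,375),interpolation=cv2.INTER_CUBIC);B=cv2.resize(b[180:330,160:320],(400,375),interpolation=cv2.INTER_CUBIC)
cv2.imwrite("pics/ab.png",np.hstack([A,B]))
```

```text
(no output)
```

View pics/ab.png

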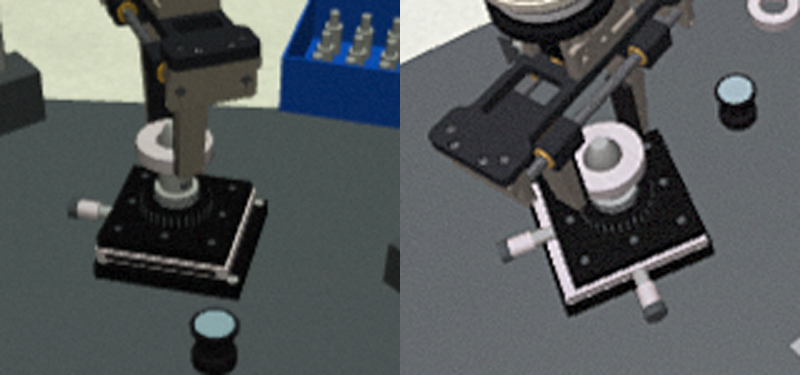

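Run:
```python
from h import *
for z in (.08,.09,.1,.106,.11,.12): 
  X=np.array([.5757,-.1697,z]);u=proj("scene",X);v=proj("side",X)
  print(z,((u-[160,180])*2.5+[400,0]).round(1),((v-[240,70])*2.5).round(1))
```

```text
0.08 [609.2 173. ] [171.4 168.1]
0.09 [606.9 165.7] [171.2 157.3]
0.1 [604.5 158.2] [170.9 146.4]
0.106 [603.1 153.6] [170.7 139.7]
0.11 [602.1 150.5] [170.6 135.3]
0.12 [599.7 142.6] [170.3 123.9]
```

The ring encircles the arbor's nose, level, with its top at about z 0.10–0.106. That agrees with the arm's reading, so I continue down.

```bash
python3 -m creep '[0,0,0,0,0,-0.1,1, 0,0,0,0,0,-0.2,1]'; python3 -m creep '[0,0,0,0,0,-0.1,1, 0,0,0,0,0,-0.2,1]'; python3 -m creep '[0,0,0,0,0,-0.1,1, 0,0,0,0,0,-0.2,1]'
```

```text
time: 8.7
tcp_pos: [0.5759, -0.1694, 0.2837]
eef_rot: [0.978, 0.208, -0.0, 0.0]
ft_force: [-0.7, 1.4, 1.3]
width: 0.059
grip_force: 30.0
time: 8.9
tcp_pos: [0.5759, -0.1694, 0.2816]
eef_rot: [0.978, 0.208, -0.0, 0.0]
ft_force: [-1.1, 1.3, 1.5]
width: 0.059
grip_force: 30.0
time: 9.1
tcp_pos: [0.5759, -0.1693, 0.2798]
eef_rot: [0.978, 0.208, -0.0, -0.0]
ft_force: [-3.1, 1.2, 3.9]
width: 0.0588
grip_force: 30.0
```

```bash
python3 -m creep '[0,0,0,-0.02,0.02,-0.1,1, 0,0,0,-0.02,0.02,-0.15,1]'; python3 -m creep '[0,0,0,0,0,-0.1,1, 0,0,0,0,0,-0.15,1]'; python3 -m creep '[0,0,0,0,0,-0.1,1, 0,0,0,0,0,-0.2,1]'
```

```text
time: 9.3
tcp_pos: [0.5757, -0.1691, 0.2783]
eef_rot: [0.978, 0.208, 0.0, 0.0]
ft_force: [-2.1, 1.1, 3.0]
width: 0.059
grip_force: 30.0
time: 9.5
tcp_pos: [0.5756, -0.1692, 0.2765]
eef_rot: [0.978, 0.208, -0.0, 0.0]
ft_force: [-1.9, 0.9, 1.3]
width: 0.0588
grip_force: 30.0
time: 9.7
tcp_pos: [0.5758, -0.1691, 0.2745]
eef_rot: [0.978, 0.208, 0.0, 0.0]
ft_force: [-1.6, -0.2, 0.7]
width: 0.0595
grip_force: 30.0
```

```bash
python3 -m creep '[0,0,0,-0.02,0,-0.15,1, 0,0,0,-0.02,0,-0.3,1]'; python3 -m creep '[0,0,0,0,0,-0.15,1, 0,0,0,0,0,-0.3,1]'; python3 -m creep '[0,0,0,0,0,-0.1,1, 0,0,0,0,0,-0.2,1]'; python3 -m creep '[0,0,0,0,0,-0.1,1, 0,0,0,0,0,-0.2,1]'
```

```text
time: 9.9
tcp_pos: [0.5756, -0.1692, 0.2716]
eef_rot: [0.978, 0.208, 0.0, 0.0]
ft_force: [-0.9, 0.2, 1.2]
width: 0.0591
grip_force: 30.0
time: 10.1
tcp_pos: [0.5756, -0.1692, 0.2686]
eef_rot: [0.978, 0.208, 0.0, 0.0]
ft_force: [-0.7, 0.3, 1.4]
width: 0.0585
grip_force: 30.0
time: 10.3
tcp_pos: [0.5756, -0.1692, 0.2666]
eef_rot: [0.978, 0.208, 0.0, 0.0]
ft_force: [-1.4, 1.2, 1.7]
width: 0.0595
grip_force: 30.0
time: 10.5
tcp_pos: [0.5756, -0.1691, 0.2649]
eef_rot: [0.978, 0.208, 0.0, 0.0]
ft_force: [-0.9, 1.4, 4.2]
width: 0.0592
grip_force: 30.0
```

```bash
python3 -m creep '[0,0,0,0,0,-0.1,1, 0,0,0,0,0,-0.2,1]'; python3 -m creep '[0,0,0,0,0,-0.1,1, 0,0,0,0,0,-0.2,1]'; python3 -m creep '[0,0,0,0,0,-0.1,1, 0,0,0,0,0,-0.2,1]'; python3 -m creep '[0,0,0,0,0,-0.1,1]'; python3 -m creep '[0,0,0,0,0,-0.1,1]'
```

```text
time: 10.7
tcp_pos: [0.5755, -0.1691, 0.2626]
eef_rot: [0.978, 0.208, 0.0, -0.0]
ft_force: [-1.5, 1.9, 1.8]
width: 0.0589
grip_force: 30.0
time: 10.9
tcp_pos: [0.5755, -0.1693, 0.2604]
eef_rot: [0.978, 0.208, 0.0, 0.0]
ft_force: [-1.3, -0.0, 1.9]
width: 0.0591
grip_force: 30.0
time: 11.1
tcp_pos: [0.5755, -0.1693, 0.2585]
eef_rot: [0.978, 0.208, 0.0, 0.0]
ft_force: [0.2, 1.4, 1.8]
width: 0.059
grip_force: 30.0
time: 11.2
tcp_pos: [0.5755, -0.1693, 0.2576]
eef_rot: [0.978, 0.208, 0.0, 0.0]
ft_force: [-0.7, 0.4, 1.3]
width: 0.0592
grip_force: 30.0
time: 11.3
tcp_pos: [0.5756, -0.1692, 0.2569]
eef_rot: [0.978, 0.208, -0.0, 0.0]
ft_force: [-2.8, 1.4, 10.1]
width: 0.0592
grip_force: 30.0
```

```bash
python3 -m creep '[0,0,0,0,0,0,1]'; python3 -m creep '[0,0,0,0,0,-0.03,1, 0,0,0,0,0,-0.03,1]'
```

```text
time: 11.4
tcp_pos: [0.5755, -0.1692, 0.2569]
eef_rot: [0.978, 0.208, -0.0, 0.0]
ft_force: [-1.7, 1.5, 2.3]
width: 0.0589
grip_force: 30.0
time: 11.6
tcp_pos: [0.5755, -0.1692, 0.2569]
eef_rot: [0.978, 0.208, 0.0, 0.0]
ft_force: [-1.8, 0.6, 5.7]
width: 0.0593
grip_force: 30.0
```

```bash
python3 -m creep '[0,0,0,0,0,-0.04,1, 0,0,0,0,0,-0.04,1]';python3 -m creep '[0,0,0,0,0,-0.04,1, 0,0,0,0,0,-0.04,1]'; python3 -m creep '[0,0,0,0,0,-0.04,1, 0,0,0,0,0,-0.04,1]'
```

```text
time: 11.8
tcp_pos: [0.5755, -0.1692, 0.2569]
eef_rot: [0.978, 0.208, 0.0, 0.0]
ft_force: [-2.9, -0.3, 8.3]
width: 0.0588
grip_force: 30.0
time: 12.0
tcp_pos: [0.5756, -0.1691, 0.2568]
eef_rot: [0.978, 0.208, -0.0, 0.0]
ft_force: [-4.7, 1.1, 12.0]
width: 0.0589
grip_force: 30.0
time: 12.2
tcp_pos: [0.5756, -0.1692, 0.2568]
eef_rot: [0.978, 0.208, 0.0, 0.0]
ft_force: [-5.1, 1.3, 13.6]
width: 0.0593
grip_force: 30.0
```

```bash
python3 -m creep '[0,0,0,0,0,0.15,1, 0,0,0,0,0,0.15,0, 0,0,0,0,0,0.15,0, 0,0,0,0,0,0.15,0, 0,0,0,0,0,0.15,0, 0,0,0,0,0,4,0, 0,0,0,0,0,8.5,0, 0,0,0,0,0,10,0, 0,0,-0.68,-12.4,22.7,8,0, 0,0,-0.68,-12.4,22.7,6,0, 0,0,-0.68,-12.4,22.7,4.5,0, 0,0,-0.68,-12.4,22.7,4.5,0, 0,0,-0.68,-12.4,22.7,4.5,0, 0,0,-0.68,-12.4,22.7,4.5,0, 0,0,-0.68,-12.4,22.7,4.5,0, 0,0,-0.68,-12.4,22.7,4.5,0]'
python3 look.py w4 .4515,.0575,.014
```

```text
time: 13.8
tcp_pos: [0.4518, 0.0576, 0.3002]
eef_rot: [0.992, -0.129, 0.0, 0.0]
ft_force: [-0.2, -0.4, -0.4]
width: 0.0918
grip_force: 0.0
13.8 [0.4518 0.0576 0.3002] [ 9.916e-01 -1.294e-01  2.000e-04  1.000e-04] [-0.2  -0.36 -0.41]
.4515,.0575,.014 [320. 206.] [0.4526 0.0587] [0.05   0.0502] 154
```

```bash
python3 -c "
from h import *
a=vision.get_image('side');b=vision.get_image('scene')
A=cv2.resize(a[90:190,250:370],(400,333),interpolation=cv2.INTER_CUBIC);B=cv2.resize(b[210:310,190:310],(400,333),interpolation=cv2.INTER_CUBIC)
cv2.imwrite('pics/ab2.png',np.hstack([A,B]))"
python3 -m creep '[0,0,0,0.1,0.1,-4.5,0.25, 0,0,0,0.1,0.1,-8,0.25, 0,0,0,0.1,0.1,-10,0.25, 0,0,0,0.1,0.1,-10.7,0.25, 0,0,0,0.1,0.1,-10.7,0.25, 0,0,0,0.1,0.1,-10.7,1, 0,0,0,0.1,0.1,-10.7,1, 0,0,0,0.1,0.1,-10.7,1, 0,0,0,0.1,0.1,-10.7,1]'
```

```text
time: 14.85
tcp_pos: [0.4531, 0.0588, 0.1943]
eef_rot: [0.992, -0.13, 0.001, -0.0]
ft_force: [0.1, -1.1, 6.4]
width: 0.0487
grip_force: 30.0
```

View pics/ab2.png

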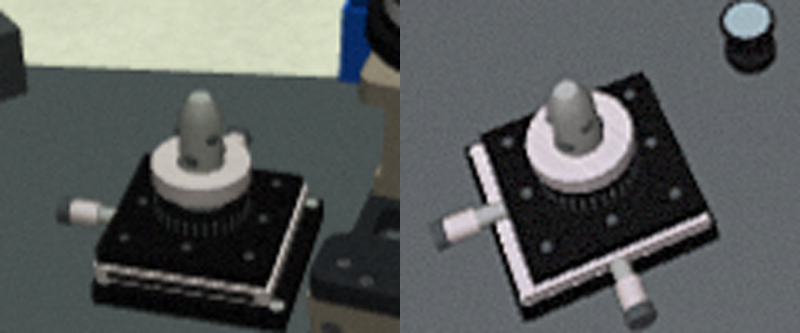

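The large ring is home and level on the shoulder, with the arbor upright through it. The 6.4 N at the grasp suggests the tips touch the bench, so I regrip slightly higher.

```bash
python3 -m creep '[0,0,0,0,0,0,0.3, 0,0,0,0,0,0.2,0.3, 0,0,0,0,0,0.2,1, 0,0,0,0,0,0.2,1, 0,0,0,0,0,0.2,1, 0,0,0,0,0,0.2,1]'; python3 -m creep '[0,0,0,0,0,1,1, 0,0,0,0,0,1,1, 0,0,0,0,0,1,1]'
```

```text
time: 15.45
tcp_pos: [0.4525, 0.0588, 0.1952]
eef_rot: [0.992, -0.13, -0.0, 0.0]
ft_force: [0.0, -0.2, 1.6]
width: 0.0485
grip_force: 30.0
time: 15.75
tcp_pos: [0.4526, 0.0588, 0.2056]
eef_rot: [0.992, -0.13, 0.0, -0.0]
ft_force: [0.8, -0.8, -0.2]
width: 0.0488
grip_force: 30.0
```

```bash
python3 -m creep '[0,0,0,0,0,5,1, 0,0,0,0,0,10,1, 0,0,0,0,0,15,1, 0,0,0,12.2,-22.8,15.5,1, 0,0,0,12.2,-22.8,15.5,1, 0,0,0,12.2,-22.8,15.5,1, 0,0,0,12.2,-22.8,15.5,1, 0,0,0,12.2,-22.8,15.5,1, 0,0,0,12.2,-22.8,15.5,1, 0,0,0,12.2,-22.8,15.5,1, 0,0,0,12.2,-22.8,13,1, 0,0,0,12.2,-22.8,12,1, 0,0,0,12.2,-22.8,11.3,1, 0,0,0,12.2,-22.8,10.6,1, 0,0,0,12.2,-22.8,10,1, 0,0,0,12.2,-22.8,10,1]';  python3 -m creep '[0,0,0,0,0,-0.15,1, 0,0,0,0,0,-0.3,1]'; python3 -m creep '[0,0,0,0,0,-0.15,1, 0,0,0,0,0,-0.3,1]'
```

```text
time: 17.35
tcp_pos: [0.5743, -0.1689, 0.3047]
eef_rot: [0.992, -0.13, -0.0, -0.0]
ft_force: [-0.1, 0.4, 0.3]
width: 0.0486
grip_force: 30.0
time: 17.55
tcp_pos: [0.5747, -0.1692, 0.3026]
eef_rot: [0.992, -0.13, 0.0, 0.0]
ft_force: [-0.8, 0.1, -0.4]
width: 0.0489
grip_force: 30.0
time: 17.75
tcp_pos: [0.5745, -0.1692, 0.2993]
eef_rot: [0.992, -0.13, 0.0, 0.0]
ft_force: [0.3, 0.8, -0.2]
width: 0.0487
grip_force: 30.0
```

```bash
for i in 1; do python3 -m creep '[0,0,0,0.03,0,-0.1,1, 0,0,0,0.03,0,-0.2,1]'; python3 -m creep '[0,0,0,0,0,-0.1,1, 0,0,0,0,0,-0.2,1]'; python3 -m creep '[0,0,0,0,0,-0.1,1, 0,0,0,0,0,-0.2,1]'; python3 -m creep '[0,0,0,0,0,-0.1,1, 0,0,0,0,0,-0.2,1]';python3 -m creep '[0,0,0,0,0,-0.15,1, 0,0,0,0,0,-0.3,1]';done | grep -v -e eef -e width -e time
```

```text
tcp_pos: [0.5748, -0.1692, 0.2971]
ft_force: [0.9, -0.7, -1.0]
grip_force: 30.0
tcp_pos: [0.5749, -0.1691, 0.2954]
ft_force: [-0.7, 1.1, 2.9]
grip_force: 30.0
tcp_pos: [0.5749, -0.1692, 0.2935]
ft_force: [-0.2, -0.4, 1.7]
grip_force: 30.0
tcp_pos: [0.5748, -0.1692, 0.2912]
ft_force: [0.1, 0.8, 1.4]
grip_force: 30.0
tcp_pos: [0.5748, -0.1692, 0.2881]
ft_force: [-0.1, -0.4, 0.4]
grip_force: 30.0
```

```bash
for i in 1; do python3 -m creep '[0,0,0,0,0,-0.15,1, 0,0,0,0,0,-0.3,1]'; python3 -m creep '[0,0,0,0,0,-0.1,1, 0,0,0,0,0,-0.2,1]'; python3 -m creep '[0,0,0,0,0,-0.1,1, 0,0,0,0,0,-0.2,1]'; python3 -m creep '[0,0,0,0,0,-0.1,1, 0,0,0,0,0,-0.2,1]';python3 -m creep '[0,0,0,0,0,-0.1,1, 0,0,0,0,0,-0.2,1]';python3 -m creep '[0,0,0,0,0,-0.1,1]';python3 -m creep '[0,0,0,0,0,-0.1,1]';done | grep -v -e eef -e width -e grip
```

```text
time: 18.95
tcp_pos: [0.5748, -0.1692, 0.285]
ft_force: [0.2, 0.4, 1.6]
time: 19.15
tcp_pos: [0.5748, -0.1692, 0.2831]
ft_force: [0.9, 0.6, 1.6]
time: 19.35
tcp_pos: [0.5749, -0.1691, 0.2813]
ft_force: [0.0, -0.3, 4.2]
time: 19.55
tcp_pos: [0.5749, -0.1692, 0.2793]
ft_force: [0.3, 0.8, 2.6]
time: 19.75
tcp_pos: [0.5748, -0.1692, 0.2769]
ft_force: [0.1, -0.1, 1.8]
time: 19.85
tcp_pos: [0.5747, -0.1692, 0.2759]
ft_force: [0.2, 0.3, 1.9]
time: 19.95
tcp_pos: [0.5747, -0.1692, 0.2749]
ft_force: [0.3, 0.1, 1.7]
```

```bash
for i in 1; do python3 -m creep '[0,0,0,0,0,-0.1,1]'; python3 -m creep '[0,0,0,0,0,-0.06,1]'; python3 -m creep '[0,0,0,0,0,-0.04,1]';python3 -m creep '[0,0,0,0,0,-0.04,1]';python3 -m creep '[0,0,0,0,0,-0.04,1]';python3 -m creep '[0,0,0,0,0,-0.04,1]';done | grep -v -e eef -e width -e grip
```

```text
time: 20.05
tcp_pos: [0.5747, -0.1692, 0.274]
ft_force: [0.5, 1.0, 1.2]
time: 20.15
tcp_pos: [0.5748, -0.1692, 0.2734]
ft_force: [1.5, 0.3, 1.5]
time: 20.25
tcp_pos: [0.5748, -0.1692, 0.2731]
ft_force: [-0.0, -0.4, 1.1]
time: 20.35
tcp_pos: [0.5748, -0.1692, 0.2728]
ft_force: [-1.3, 0.3, 4.5]
time: 20.45
tcp_pos: [0.5748, -0.1692, 0.2728]
ft_force: [-1.9, 1.1, 6.8]
time: 20.55
tcp_pos: [0.5748, -0.1692, 0.2728]
ft_force: [-3.1, 1.2, 9.5]
```

```bash
python3 -m creep '[0,0,0,0,0,-0.04,1, 0,0,0,0,0,-0.08,1]'; python3 -m creep '[0,0,0,0,0,0.1,1, 0,0,0,0,0,0.1,0, 0,0,0,0,0,0.1,0, 0,0,0,0,0,0.1,0, 0,0,0,0,0,0.1,0, 0,0,0,0,0,4,0, 0,0,0,0,0,8,0, 0,0,0,0.5,2,9,0, 0,0,0,2.9,27.6,8,0, 0,0,0,2.9,27.6,6,0, 0,0,0,2.9,27.6,4,0, 0,0,0,2.9,27.6,2.9,0, 0,0,0,2.9,27.6,2.9,0, 0,0,0,2.9,27.6,2.9,0, 0,0,0,2.9,27.6,2.9,0, 0,0,0,2.9,27.6,2.9,0]'
python3 look.py w5 .604,.107,.014
python3 - <<'E'
from h import *
print([onz("scene",q,.008).round(3) for q in((402,207),(441,236))],[onz("side",q,.008).round(3) for q in((172,316),(246,313))])
print([onz("scene",q,.008).round(3) for q in((405,249),(375,268))])
b=vision.get_image('scene');a=vision.get_image('side')
A=cv2.resize(a[90:190,250:370],(400,333),interpolation=cv2.INTER_CUBIC);B=cv2.resize(b[210:310,190:310],(400,333),interpolation=cv2.INTER_CUBIC)
cv2.imwrite('pics/ab3.png',np.hstack([A,B]))
E
```

```text
time: 20.75
tcp_pos: [0.5749, -0.1692, 0.2727]
eef_rot: [0.992, -0.13, 0.0, 0.0]
ft_force: [-4.4, 1.0, 15.0]
width: 0.0488
grip_force: 30.0
time: 22.35
tcp_pos: [0.604, 0.1053, 0.3002]
eef_rot: [0.991, -0.13, 0.0, 0.001]
ft_force: [0.2, -0.9, 0.5]
width: 0.092
grip_force: 0.0
22.35 [0.604  0.1053 0.3002] [ 9.915e-01 -1.304e-01  0.000e+00  7.000e-04] [ 0.19 -0.87  0.49]
.604,.107,.014 [318. 206.] [0.6053 0.1085] [0.0398 0.0399] 123
[array([0.638, 0.185]), array([0.744, 0.197])] [array([0.741, 0.197]), array([0.635, 0.184])]
[array([0.723, 0.114]), array([0.721, 0.034])]
```

View pics/ab3.png

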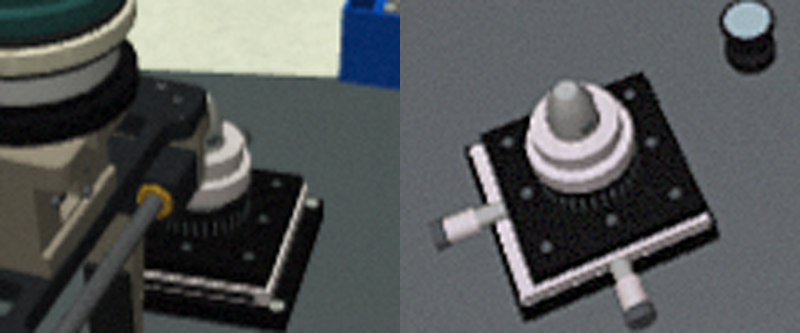

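The middle ring sits flat and concentric on the large one, and both rims show. Now the small ring.

```bash
python3 -m creep '[0,0,0,0.1,0.2,-3,0.4, 0,0,0,0.1,0.2,-5,0.4, 0,0,0,0.1,0.2,-8,0.4, 0,0,0,0.1,0.2,-10,0.4, 0,0,0,0.1,0.2,-10.5,0.4, 0,0,0,0.1,0.2,-10.5,0.4, 0,0,0,0.1,0.2,-10.5,1, 0,0,0,0.1,0.2,-10.5,1, 0,0,0,0.1,0.2,-10.5,1, 0,0,0,0.1,0.2,-10.5,1]';python3 -m creep '[0,0,0,0,0,1,1, 0,0,0,0,0,1,1]'
```

```text
time: 23.5
tcp_pos: [0.6054, 0.1087, 0.1966]
eef_rot: [0.992, -0.13, 0.001, -0.0]
ft_force: [-0.7, -1.1, 6.1]
width: 0.0385
grip_force: 30.0
time: 23.7
tcp_pos: [0.6052, 0.1091, 0.2067]
eef_rot: [0.992, -0.13, 0.001, -0.0]
ft_force: [0.4, -0.2, 0.3]
width: 0.0387
grip_force: 30.0
```

```bash
python3 -m creep '[0,0,0,0,0,-1,1, 0,0,0,0,0,-1,1, 0,0,0,0,0,-1,0.5, 0,0,0,0,0,-0.8,0.5, 0,0,0,0,0,-0.7,0.5, 0,0,0,0,0,-0.7,1, 0,0,0,0,0,-0.7,1, 0,0,0,0,0,-0.7,1, 0,0,0,0,0,-0.7,1]';python3 -m creep '[0,0,0,0,0,0.3,1, 0,0,0,0,0,0.3,1]'
```

```text
time: 24.6
tcp_pos: [0.6047, 0.1088, 0.1981]
eef_rot: [0.992, -0.13, -0.0, 0.0]
ft_force: [-0.3, 0.2, 0.1]
width: 0.0384
grip_force: 30.0
time: 24.8
tcp_pos: [0.605, 0.1089, 0.2016]
eef_rot: [0.992, -0.13, 0.0, -0.0]
ft_force: [0.4, -0.5, -0.3]
width: 0.0383
grip_force: 30.0
```

```bash
python3 -m creep '[0,0,0,0,0,5,1, 0,0,0,0,0,10,1, 0,0,0,0,0,15,1, 0,0,0,-3,-27.8,16,1, 0,0,0,-3,-27.8,16,1, 0,0,0,-3,-27.8,16,1, 0,0,0,-3,-27.8,16,1, 0,0,0,-3,-27.8,16,1, 0,0,0,-3,-27.8,16,1, 0,0,0,-3,-27.8,16,1, 0,0,0,-3,-27.8,16,1, 0,0,0,-3,-27.8,14,1, 0,0,0,-3,-27.8,12.5,1, 0,0,0,-3,-27.8,11.6,1, 0,0,0,-3,-27.8,11,1, 0,0,0,-3,-27.8,10.7,1, 0,0,0,-3,-27.8,10.7,1]';  for i in 1; do python3 -m creep '[0,0,0,0,0,-0.15,1, 0,0,0,0,0,-0.3,1]'; python3 -m creep '[0,0,0,0,0,-0.1,1, 0,0,0,0,0,-0.2,1]';python3 -m creep '[0,0,0,0,0,-0.1,1, 0,0,0,0,0,-0.2,1]';python3 -m creep '[0,0,0,0,0,-0.1,1, 0,0,0,0,0,-0.2,1]';done
```

```text
time: 26.5
tcp_pos: [0.5749, -0.169, 0.308]
eef_rot: [0.992, -0.13, -0.0, -0.0]
ft_force: [-1.1, 0.7, -1.2]
width: 0.0388
grip_force: 30.0
time: 26.7
tcp_pos: [0.575, -0.1693, 0.3057]
eef_rot: [0.992, -0.13, 0.001, 0.0]
ft_force: [-0.3, 0.8, 0.1]
width: 0.0381
grip_force: 30.0
time: 26.9
tcp_pos: [0.5748, -0.1693, 0.3033]
eef_rot: [0.992, -0.13, 0.0, 0.0]
ft_force: [0.2, -0.5, -0.6]
width: 0.0385
grip_force: 30.0
time: 27.1
tcp_pos: [0.5748, -0.1692, 0.3012]
eef_rot: [0.992, -0.13, 0.0, 0.0]
ft_force: [-0.4, 0.5, -0.1]
width: 0.0384
grip_force: 30.0
time: 27.3
tcp_pos: [0.5748, -0.1691, 0.2991]
eef_rot: [0.992, -0.13, -0.0, -0.0]
ft_force: [0.5, 0.2, -0.5]
width: 0.0387
grip_force: 30.0
```

```bash
for i in 1; do python3 -m creep '[0,0,0,0,0,-0.1,1, 0,0,0,0,0,-0.2,1]'; python3 -m creep '[0,0,0,0,0,-0.1,1, 0,0,0,0,0,-0.2,1]';python3 -m creep '[0,0,0,0,0,-0.1,1, 0,0,0,0,0,-0.2,1]';python3 -m creep '[0,0,0,0,0,-0.1,1]';python3 -m creep '[0,0,0,0,0,-0.08,1]';done | grep -v -e eef -e width -e grip
```

```text
time: 27.5
tcp_pos: [0.5748, -0.1691, 0.2974]
ft_force: [-0.6, 0.6, 2.8]
time: 27.7
tcp_pos: [0.5748, -0.1691, 0.2952]
ft_force: [-0.7, 0.0, 2.0]
time: 27.9
tcp_pos: [0.5747, -0.1691, 0.2931]
ft_force: [-0.5, 0.6, 2.6]
time: 28.0
tcp_pos: [0.5747, -0.1692, 0.2921]
ft_force: [-1.1, 0.6, 2.4]
time: 28.1
tcp_pos: [0.5747, -0.1692, 0.2912]
ft_force: [-1.0, -0.8, 0.7]
```

```bash
for i in 1; do python3 -m creep '[0,0,0,0,0,-0.06,1]'; python3 -m creep '[0,0,0,0,0,-0.06,1]';python3 -m creep '[0,0,0,0,0,-0.05,1]';python3 -m creep '[0,0,0,0,0,-0.05,1]';python3 -m creep '[0,0,0,0,0,-0.05,1]';python3 -m creep '[0,0,0,0,0,-0.05,1]';done | grep -v -e eef -e width -e grip
```

```text
time: 28.2
tcp_pos: [0.5747, -0.1692, 0.2907]
ft_force: [-1.6, 1.2, 1.6]
time: 28.3
tcp_pos: [0.5748, -0.1691, 0.2901]
ft_force: [-0.4, 0.3, 1.7]
time: 28.4
tcp_pos: [0.5748, -0.1692, 0.2896]
ft_force: [0.2, 0.9, 1.0]
time: 28.5
tcp_pos: [0.5748, -0.1692, 0.2894]
ft_force: [-3.3, 1.2, 5.8]
time: 28.6
tcp_pos: [0.5748, -0.1692, 0.2893]
ft_force: [-3.3, 1.4, 9.9]
time: 28.7
tcp_pos: [0.5749, -0.1692, 0.2893]
ft_force: [-4.9, 2.2, 12.8]
```

```bash
python3 -m creep '[0,0,0,0,0,-0.04,1, 0,0,0,0,0,-0.04,1]'; python3 -m creep '[0,0,0,0,0,0.1,1, 0,0,0,0,0,0.1,0, 0,0,0,0,0,0.1,0, 0,0,0,0,0,0.1,0, 0,0,0,0,0,0.1,0, 0,0,0,0,0,4,0, 0,0,0,0,0,8,0, 0,0,0,0,0,11,0, 0,0,0,-9,3,11,0, 0,0,0,-9,3,11,0, 0,0,0,-9,3,11,0, 0,0,0,-9,3,11,0]'
python3 look.py w6
python3 - <<'E'
from h import *
p=vision.camera_params("wrist");im=cv2.imread("pics/w6.png")
u,v=proj("wrist",np.array([.575,-.169,.1]),p).astype(int);print(u,v)
b=vision.get_image('scene')
B=cv2.resize(b[200:300,190:310],(400,333),interpolation=cv2.INTER_CUBIC)
v=max(v,50);A=cv2.resize(im[v-50:v+50,u-60:u+60],(400,333),interpolation=cv2.INTER_CUBIC);cv2.imwrite('pics/ab4.png',np.hstack([A,B]))
E
```

```text
time: 28.9
tcp_pos: [0.5748, -0.1691, 0.2893]
eef_rot: [0.992, -0.13, 0.0, 0.0]
ft_force: [-5.3, 1.7, 12.3]
width: 0.0384
grip_force: 30.0
time: 30.1
tcp_pos: [0.4845, -0.1391, 0.3983]
eef_rot: [0.992, -0.13, 0.001, 0.0]
ft_force: [0.3, -0.7, 0.3]
width: 0.0917
grip_force: 0.0
30.1 [ 0.4845 -0.1391  0.3983] [ 9.916e-01 -1.297e-01  6.000e-04  2.000e-04] [ 0.28 -0.66  0.34]
326 100
```

View pics/ab4.png

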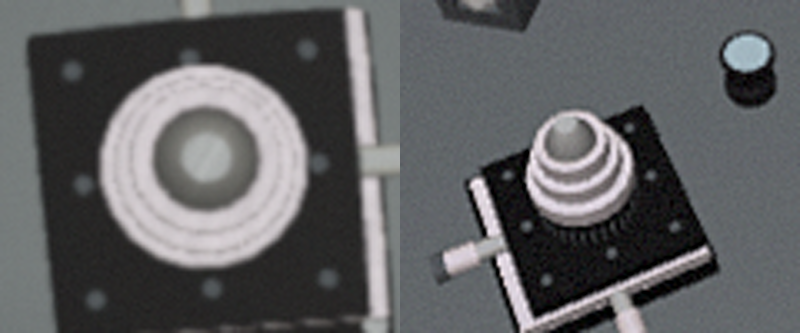

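The picture shows three concentric rims on the arbor, flat and stacked in order, with the gripper open and clear.

```bash
python3 -c "
from cell import manip
print(manip.finish_job())"
```

```text
the job is handed in; nothing more can be done
None
```

The job is handed in at about 30 s. All three rings are home and flat on the arbor, largest to smallest, with every rim showing. The highest arbor load read was about 15 N, the gripper is open and clear, and I touched none of the other gauges.

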